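# Gauge the bore of a bamboo candle holder

## Robot

A 7-joint arm with a two-finger parallel gripper is mounted at the origin on the work surface. World frame = base frame: x ahead of the robot, y to its left, z up, the work surface at z = 0. Lengths are in mm, angles in degrees, forces in N, time in s.
With the tool pointing down it reaches from about 350 to 900 mm from the base axis. Payload 19.9 kg.
Tool frame: the origin (TCP) lies at the very end of the fingers, on their centre line; the grasp point (between the pads) lies 19 mm behind it; z points along the fingers, y is the direction in which the jaws open and shut (so a half turn about z gives the same grasp; the last joint's range is limited). The gripper opens to 85 mm and grips with 20 to 120 N. Pads are 22 mm wide; open, the fingers measure 114 mm over their backs; the gripper's body (76 mm by 85 mm) begins 54 mm behind the grasp point. The pads swing forward as they close: fully open they stand 13 mm farther back than shut.
Start: joints at [73.023, 23.915, -0.59, 92.452, 0.269, 63.638, -3.037], TCP at [157.527, -604.801, 209.46] pointing down, gripper open.
Joint ranges: [-161.28, 161.28], [-22.2, 115.67], [-73.04, 71.86], [3.21, 147.25], [-68.34, 248.33], [10.77, 114.83], [-161.83, 161.83]. Speed limits (degrees/s): [108.29, 108.29, 136.94, 136.94, 172.46, 172.46, 172.46].

## Interface

Orientations are given as a 3x3 rotation matrix whose columns are the frame's x, y, z axes.
In Python, from plant import bot gives the robot as it stands. The module is installed in compiled form; this text tells all that it offers.
- The arm moves only by the shell command python3 -m creep 'ROWS' [OPENING] [FORCE]. ROWS is JSON, a list of rows, each a list of 4 numbers: the shift along the tool's x, y, z in cm, then the turn about the tool's z in rad. In form: [[tx, ty, tz, twist], ...]. A call has 1 to 5 rows; each row shifts and turns the commanded pose from where the row before left it, along the tool's axes as they then stand; what a row does not reach is not made up. A row lasts 1/12 s, in which the tool goes at most 41.7 mm and 7.16 degrees, less where a joint would pass 70% of its speed; a pose out of reach is approached as far as the arm can. A call with a gripper value outside its range is refused whole. OPENING is the finger opening in cm, from 0 to 8.54, set as the call begins (- or left out, the last holds). The fingers move at their own pace and stop on an object; FORCE is the grip in N (left out, the last holds). Time passes only in rows, so rows that do not move let the fingers close. It gives the time, the measured TCP pose, the force and the opening at its end, in the units of the state.
- bot.read_state(): the state, without advancing time (a new reading comes with each control period).
- bot.snapshot(name): name is "scene" or "top"; returns a dict with "img" (400x640x3 uint8, red, green, blue), "depth" (400x640 float32, mm along the optical axis (not along the pixel's ray), 0 where there is no reading), "vertical_fov" (degrees; the focal length in pixels is half the picture's height over the tangent of half this angle, whatever the lens; pixels are square), "cx", "cy" (the principal point, pixels), "extrinsics" (4x4, takes a point from camera to world coordinates). Camera axes: x right, y down, z forward; pixel columns grow to the right and rows downward; lengths in mm; the calibration is good to about 2 mm. A picture is of the moment at which its call begins.
- bot.sign_off(): hands the job in, once; it reports no verdict.
The state is a dict: "clock": time; "joint_positions": joint angles; "qd": joint speeds; "tau": joint torques, N m; "position": TCP position; "tool_rot": TCP orientation; "contact_force": force on the tool from outside, world axes, zero at the start; "wrist_torque": the same for the moment, N m; "grip_width": finger opening in mm.
Only numpy, scipy, OpenCV 4.12 (cv2) and the standard library are available. Lean on these libraries where they do the work, as an engineer would, in place of code of your own. Each camera call takes 0.05 s, during which the arm holds its last target. There are 200 camera calls.

## Task

Check the bore of the pale bamboo candle holder with the bore gauge: take the gauge out of its blue rest by pinching its two orange keys together, which draws its plungers in, lower it into the bore and press its shoulder down firmly but gently onto the rim, then let go so that the plungers spring out against the wall. Press the red lock button on top fully down while the gauge stands in the bore, then take it by its plain sides (not the keys), draw it straight up out of the bore and stand it back upright in its rest, released, with the plungers still locked at the bore's width. Never press on the candle holder with more than about 35 N, and leave the other things on the table where they are.

Things in the scene. Friction and masses are not known exactly. Their poses are not given: they have to be found in the camera images.
- gauge_grip (a point): middle of the gauge's handle, half-way up the keys. Axes: z up along the gauge, y from key to key (also the plungers' line), x square to the plain sides. Handle: grey block 30 mm (x) by 20 mm (y), from 44 mm below to 28 mm above this point; its plain x faces carry black stripes. From here the shoulder's underside is 52 mm below, the nose's foot 92 mm below, the button's top 42 mm above
- gauge_shoulder (a point): on the gauge's axis, centre of the underside of its shoulder, a dark steel disc 66 mm across and 8 mm thick; same axes as gauge_grip. Below it hangs the plain round nose, 44 mm across and 40 mm long, with a 4 mm taper at its foot
- lock_top (a point): top centre of the red lock button, 18 mm across, on top of the gauge's handle; it stands 14 mm proud, goes straight down 5 mm under about 12 to 15 N and stays down; do not try to raise it. Locked, each plunger and key is braked against some 14 N: squeezing the keys overcomes this and spoils the reading
- lock (a joint): travel of the lock button, m: 0 up (plungers free), 0.005 fully down (plungers locked)
- tip_a (a point): outer tip of the brass plunger on the gauge's +y side, 14 mm above the nose's foot; same axes as gauge_grip. Each plunger is rigid with the key on its own side; key and plunger move in by up to 4.5 mm against a spring of 1.4 N (free) to 2.3 N (squeezed), so a grip of 20 to 60 N holds them in
- tip_b (a point): outer tip of the brass plunger on the gauge's -y side; the tips stand 52 mm apart when free, 43 mm when the keys are squeezed, 46 mm when they touch the bore's wall
- holder_rim (a point): centre of the mouth of the bore in the pale bamboo candle holder, level with its rim, 78 mm above the table; z up. Holder 90 mm across, kept by three pegs on a fixed round board, on a rubber pad that gives 1 mm per 8 N, 6 mm at most. The bore is 46 mm across (1 mm clear round the gauge's nose, which may catch on the square edge and must be felt in), 53 mm deep; gauge it in any direction
- rest_hole (a point): centre of the hole in the blue plate of the gauge's rest, on the plate's top face, 60 mm above the table; z up. The hole is 57 mm across; the plate is 100 mm square, 10 mm thick, on four legs over a white foot 110 mm square. The gauge hangs in it by its shoulder disc, nose down
- paper_cup: white paper cup, 72 mm across, 85 mm high; bystander, origin at the centre of its underside
- clear_cup: clear plastic cup, 60 mm across, 55 mm high; bystander, origin at the centre of its underside
- clear_cup_2: another clear plastic cup, 60 mm across, 55 mm high; bystander, origin at the centre of its underside
- dark_holder: dark brown wooden candle holder, 72 mm across, 55 mm high, not the one to gauge; bystander, origin at the centre of its underside
- dye_bottle: small blue bottle with a white cap, 40 mm across, 85 mm high; bystander, origin at the centre of its underside
- craft_stick: wooden craft stick lying flat, 150 x 12 x 6 mm; bystander, origin at the centre of its underside
- brush: paint brush lying flat, bystander
- gauge: the whole bore gauge, standing upright, 134 mm high, about 0.35 kg; origin at the centre of its nose's foot, same axes as gauge_grip. Orange keys on the handle's y faces: 18 mm wide, 40 mm high, outer faces 41 mm apart when free, 32 mm when fully squeezed against the handle
- holder: the board and the bamboo candle holder on it, 172 mm across; origin at the centre of the board's underside
- rest: the gauge's rest; origin at the centre of its foot's underside
Things that resemble listed ones, but are neither listed nor needed, are in the scene too. Leave any green look-alike of the rest alone.

How it is judged (in metres and radians):
On the way, in this order (a step that is already met when the one before it is completed fails the run):
1. the gauge is in the bore with its keys squeezed, and its shoulder is pressed onto the rim with more than 6 N (z of gauge_shoulder in the frame of holder_rim between -0.004 and 0.0025 m and horizontal distance between gauge_shoulder and holder_rim below 0.004 m and angle between gauge_grip's own z axis and vertical below 0.06 rad and distance between tip_a and tip_b below 0.0448 m and contact force between gauge and holder above 6 N), for 0.1 s.
2. the gauge is let go, still seated in the bore, and its plungers have sprung out against the wall (z of gauge_shoulder in the frame of holder_rim between -0.004 and 0.0025 m and horizontal distance between gauge_shoulder and holder_rim below 0.004 m and angle between gauge_grip's own z axis and vertical below 0.06 rad and distance between tip_a and tip_b between 0.0448 and 0.0474 m and contact force between the fingers and gauge below 0.1 N), for 0.2 s.
3. the lock button is pressed fully down while the gauge sits in the bore (z of gauge_shoulder in the frame of holder_rim between -0.004 and 0.0025 m and horizontal distance between gauge_shoulder and holder_rim below 0.004 m and angle between gauge_grip's own z axis and vertical below 0.06 rad and distance between tip_a and tip_b between 0.0448 and 0.0474 m and value of joint lock above 0.0043 m), for 0.1 s.
4. the gauge is drawn out of the bore, its plungers still at the bore's width (distance between tip_a and tip_b between 0.0448 and 0.0474 m and z of gauge_shoulder in the frame of holder_rim above 0.042 m), for 0.1 s.
At the end, for the whole second after the job is handed in: The gauge stands at rest and released in its rest: shoulder on the blue plate (within 3 mm), within 12 mm of the hole's centre, within 0.08 rad of upright; its lock button is down (past 4.3 mm of 5) and its plunger tips are 44.8 to 47.4 mm apart (the bore is 46 mm) (distance between tip_a and tip_b between 0.0448 and 0.0474 m and value of joint lock above 0.0043 m and horizontal distance between gauge_shoulder and rest_hole below 0.012 m and z of gauge_shoulder in the frame of rest_hole between -0.004 and 0.003 m and angle between gauge_grip's own z axis and vertical below 0.08 rad and linear speed of gauge below 0.02 m/s); the robot touches nothing.
It fails at once if the gauge and the candle holder press on each other with more than 40 N (contact force between gauge and holder above 40 N).
It fails at once if a bystander is moved by more than 20 mm (distance of any of paper_cup, clear_cup, clear_cup_2, dark_holder, dye_bottle, craft_stick, brush from where it was at the start of the episode above 0.02 m).
It also fails if it takes over 72 s, if anything falls off the work surface, if the arm or the gripper's body presses on something with over 40 N, if the wrist force passes 120 N, or if a joint passes its speed limit or range.

## Working session

There is one attempt and no reset: what is moved stays moved. The work goes in short steps, Python scripts to look and compute and a shell command to move; the robot and the scene stay as the last step left them, time stands still between calls to the robot, and variables do not carry over. Pictures are saved under pics/ and viewed, about 8 in all and at most 12, crops included, and the job is handed in when it is done.

```bash
mkdir -p pics; ls; cat > h.py <<'E'
import numpy as np, cv2, sys
from plant import bot
def snap(name):
    s=bot.snapshot(name); np.savez('last_%s.npz'%name, **{k:np.array(v) for k,v in s.items()}); return s
def load(name): return {k:v for k,v in np.load('last_%s.npz'%name).items()}
def px(s,u,v,z=None):
    "pixel -> world; by depth or by plane height z"
    f=200/np.tan(np.radians(float(s['vertical_fov'])/2)); E=np.array(s['extrinsics'])
    r=np.array([(u-s['cx'])/f,(v-s['cy'])/f,1.])
    if z is None:
        d=float(np.median(s['depth'][int(v)-1:int(v)+2,int(u)-1:int(u)+2])); return E[:3,:3]@(r*d)+E[:3,3]
    w=E[:3,:3]@r; return E[:3,3]+w*(z-E[2,3])/w[2]
def proj(s,p):
    f=200/np.tan(np.radians(float(s['vertical_fov'])/2)); E=np.array(s['extrinsics'])
    c=E[:3,:3].T@(np.array(p)-E[:3,3]); return c[0]/c[2]*f+s['cx'],c[1]/c[2]*f+s['cy']
def save(img,name,crop=None,k=1):
    im=img[...,::-1]
    if crop: a,b,c,d=crop; im=im[b:d,a:c]
    im=cv2.resize(im,None,fx=k,fy=k,interpolation=cv2.INTER_CUBIC); cv2.imwrite('pics/'+name,im)
E
python3 - <<'E'
from h import *
np.set_printoptions(precision=3,suppress=True)
a=snap('scene');b=snap('top')
save(a['img'],'s0.png');save(b['img'],'t0.png')
for s in(a,b): print(s['vertical_fov'],s['cx'],s['cy'],s['extrinsics'])
print(bot.read_state())
E
```

```text
pics
51.46342601424932 317.1150817499336 197.81562539880224 [[   0.861    0.292   -0.417  935.669]
 [   0.509   -0.515    0.69  -561.326]
 [  -0.013   -0.806   -0.592  669.683]
 [   0.       0.       0.       1.   ]]
55.75544755717719 315.40159225255593 191.73400708495916 [[ -0.022  -0.997   0.078 463.196]
 [ -1.      0.02   -0.021 111.384]
 [  0.02   -0.078  -0.997 978.515]
 [  0.      0.      0.      1.   ]]
{'clock': 0.1, 'joint_positions': array([73.022, 23.943, -0.589, 92.48 ,  0.27 , 63.639, -3.037]), 'qd': array([-0.069, -0.146, -0.02 , -0.043, -0.025, -0.009, -0.044]), 'tau': array([  0.002, -86.582,   0.68 , -43.563,   0.019,   0.005,   0.   ]), 'position': array([ 157.443, -604.511,  208.955]), 'tool_rot': array([[ 0.968,  0.252, -0.   ],
       [ 0.252, -0.968,  0.001],
       [-0.   , -0.001, -1.   ]]), 'contact_force': array([0.015, 1.055, 0.065]), 'wrist_torque': array([0.034, 0.005, 0.008]), 'grip_width': 85.46073177595058}
```

View pics/s0.png

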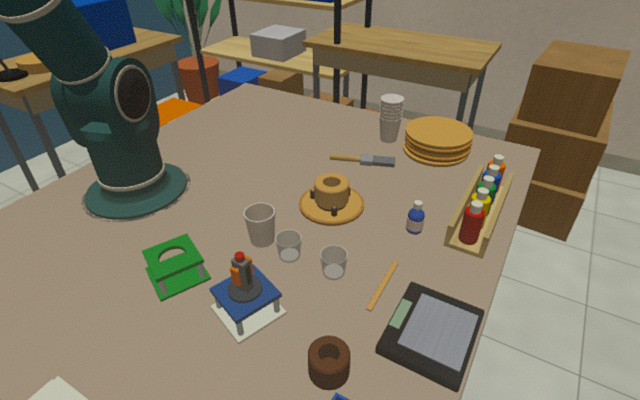

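View pics/t0.png

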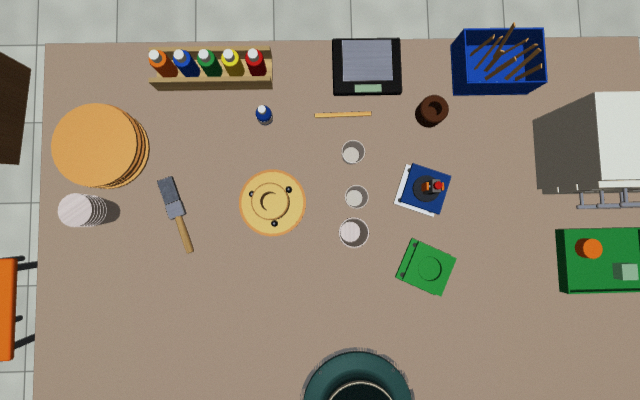

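```bash
python3 - <<'E'
from h import *
a=load('scene');b=load('top')
A=cv2.resize(b['img'][150:230,385:465],(400,400),interpolation=cv2.INTER_CUBIC)
B=cv2.resize(b['img'][161:241,231:311],(400,400),interpolation=cv2.INTER_CUBIC)
C=cv2.resize(a['img'][240:340,200:300],(400,400),interpolation=cv2.INTER_CUBIC)
cv2.imwrite('pics/c1.png',np.hstack([A,B])[...,::-1])
cv2.imwrite('pics/c2.png',C[...,::-1])
E
```

```text
(no output)
```

View pics/c1.png

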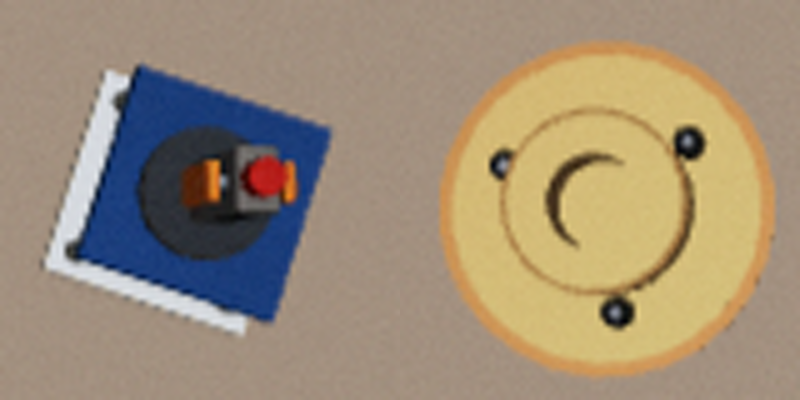

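View pics/c2.png

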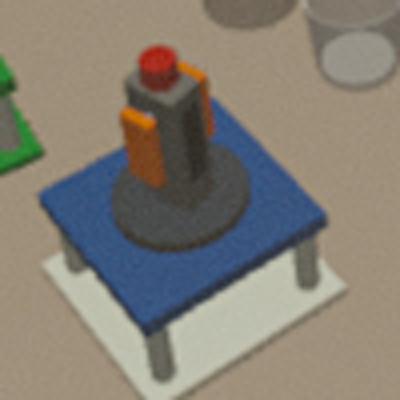

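```bash
python3 - <<'E'
from h import *
np.set_printoptions(precision=1,suppress=True)
a=load('scene');b=load('top')
print('btn',px(b,437.8,184.9,154),px(b,437.8,184.9),'disc',px(b,426,188.2,68),'rim',px(b,270,200.8,78),px(b,252,200.8),px(b,270,216))
# scene estimates
print('scene btn',px(a,200+158.5/4-.4,240+57/4-.4,154), 'disc', px(a,200+180/4-.4,240+192/4-.4,68))
for s,n in((a,'scene'),(b,'top')):
    hsv=cv2.cvtColor(s['img'],cv2.COLOR_RGB2HSV)
    btn=px(b,437.8,184.9,154)
    def seg(lo,hi,R,zr):
        m=cv2.inRange(hsv,lo,hi); vs,us=np.nonzero(m)
        P=np.array([px(s,u,v) for u,v in zip(us,vs)])
        k=(np.hypot(*(P[:,:2]-btn[:2]).T)<R)&(P[:,2]>zr[0])&(P[:,2]<zr[1]); return us[k],vs[k],P[k]
    u,v,P=seg((8,150,120),(20,255,255),45,(80,160))
    for i in range(len(u)): print(n,u[i],v[i],P[i]) if n=='top' or i%4==0 else 0
    u,v,P=seg((105,120,60),(125,255,255),110,(50,70)); 
    r=cv2.minAreaRect(np.c_[u,v].astype(np.float32)); bx=cv2.boxPoints(r)
    print('plate corners',[px(s,x,y,60)[:2] for x,y in bx], px(s,*r[0],60))
    for (x,y) in bx: print(x,y)
E
```

```text
btn [ 537.4 -176.4  154. ] [ 537.5 -176.6  153.4] disc [ 537.7 -177.1   68. ] rim [514.3 200.7  78. ] [515.1 243.3  79.1] [478.2 201.2  78.1]
scene btn [ 537.8 -173.9  154. ] disc [ 538.8 -175.9   68. ]
scene 244 255 [ 546.8 -171.8  153.8]
scene 246 256 [ 536.8 -157.   134. ]
scene 246 257 [ 539.4 -160.1  135.3]
scene 247 258 [ 546.7 -165.4  140.9]
scene 249 259 [ 546.3 -160.4  133.9]
scene 251 262 [ 547.6 -157.7  124.5]
scene 231 267 [ 530.9 -192.3  133.9]
scene 231 268 [ 532.  -193.8  133.2]
scene 235 268 [ 538.1 -190.1  133. ]
scene 233 269 [ 537.1 -194.3  133.8]
scene 230 270 [ 528.  -193.4  125.7]
scene 234 270 [ 539.5 -194.7  132.8]
scene 238 270 [ 545.7 -191.2  132.9]
scene 236 271 [ 544.6 -195.2  133.4]
scene 231 272 [ 531.6 -195.2  124.1]
scene 252 272 [ 548.4 -159.9  100.7]
scene 236 273 [ 544.3 -195.8  128.8]
scene 235 274 [ 540.8 -195.2  123.8]
scene 232 276 [ 531.1 -194.3  112.7]
scene 236 276 [ 542.3 -195.2  119.4]
scene 233 277 [ 533.6 -194.7  111.8]
scene 233 278 [ 532.8 -194.4  108.4]
scene 238 278 [ 545.3 -194.1  114.9]
scene 238 279 [ 544.9 -194.2  112.1]
scene 234
[... 1206 characters left out ...]
5.1 -159.1  132.6]
top 428 187 [ 535.1 -161.6  131.7]
top 442 187 [ 534.4 -193.2  132.6]
top 443 187 [ 534.4 -195.8  131.8]
top 426 188 [ 533.1 -157.7  129.3]
top 427 188 [ 532.9 -159.4  131.3]
top 428 188 [ 532.8 -161.6  131.3]
top 442 188 [ 532.2 -193.4  131.5]
top 443 188 [ 532.1 -195.7  131.6]
top 426 189 [ 531.3 -159.4  123.5]
top 427 189 [ 530.6 -159.4  131. ]
top 428 189 [ 531.4 -165.   120.4]
top 442 189 [ 530.1 -194.3  128.8]
plate corners [array([ 508.5, -113.6]), array([ 601. , -148.5]), array([ 567.2, -242.9]), array([ 475. , -207.3])] [ 537.7 -178.    60. ]
399.7 200.9
412.3 163.1
451.0 176.0
438.40002 213.79999
  return _methods._mean(a, axis=axis, dtype=dtype,
  ret = ret.dtype.type(ret / rcount)
```

The gauge (button at 438,185; disc at 426,188) stands in the blue rest. The green rest look-alike is at (427,267). The bamboo holder is at (270,201), and the dark holder (432,110) is not the one to gauge. The close crop confirms this choice: orange keys facing about ±y, yaw about −2°, and the holder on its pegged board. Next I check how tall the obstacles on the way are.

```bash
python3 - <<'E'
from h import *
b=load('top')
for u,v in((600,130),(560,150),(575,245),(620,270),(600,260),(500,60),(610,198),(480,280),(520,270),(350,233),(353,152),(356,196)): print(u,v,px(b,u,v).round())
E
python3 -m creep '[[2.38,-1.59,0,0],[2.38,-1.59,0,0],[2.38,-1.59,0,0],[2.38,-1.59,0,0],[2.38,-1.59,0,0]]' 8.5 40
```

```text
600 130 [ 639. -496.  221.]
560 150 [ 620. -491.  101.]
575 245 [ 388. -577.    7.]
620 270 [ 325. -670.   31.]
600 260 [ 347. -642.    4.]
500 60 [ 884. -413.    4.]
610 198 [ 507. -684.    1.]
480 280 [ 304. -328.    0.]
520 270 [ 326. -434.   -1.]
350 233 [431.   4.   3.]
353 152 [641. -10.   5.]
356 196 [526. -14.   5.]
clock: 0.52
position: [253.3, -496.6, 209.2]
tool_rot: [[0.968, 0.252, -0.0], [0.252, -0.968, 0.0], [-0.0, -0.0, -1.0]]
contact_force: [0.9, 0.5, -0.4]
grip_width: 85.2
```

```bash
python3 -m creep '[[2.38,-1.59,0,0],[2.38,-1.59,0,0],[2.38,-1.59,0,0],[2.38,-1.59,0,0],[2.38,-1.59,0,0]]' >/dev/null
python3 -m creep '[[2.38,-1.59,0,0],[2.38,-1.59,0,0],[2.38,-1.59,0,0],[2.38,-1.59,0,0],[2.38,-1.59,0,0]]' >/dev/null
python3 -m creep '[[2.38,-1.59,0,0],[2.38,-1.59,0,0],[2.38,-1.59,0,0],[2.38,-1.59,0,0],[2.38,-1.59,0,0]]'
python3 -m creep '[[0,0,0,0.1],[0,0,0,0.1],[0,0,0,0.09],[0,0,0,0]]'
```

```text
clock: 1.77
position: [538.6, -175.9, 209.3]
tool_rot: [[0.968, 0.252, -0.001], [0.252, -0.968, 0.0], [-0.0, -0.0, -1.0]]
contact_force: [-0.7, -0.7, -0.8]
grip_width: 85.4
clock: 2.1
position: [537.9, -176.9, 209.2]
tool_rot: [[0.999, -0.04, -0.001], [-0.04, -0.999, 0.0], [-0.001, -0.0, -1.0]]
contact_force: [-0.2, 0.2, 0.1]
grip_width: 85.0
```

```bash
python3 -m creep '[[0,0,2.4,0],[0,0,2.4,0],[0,0,2.4,0],[0,0,2.2,0],[0,0,2.2,0]]' 
python3 -m creep '[[0,0,0,0],[0,0,0,0],[0,0,0,0],[0,0,0,0],[0,0,0,0]]' 2.5 40
python3 -m creep '[[0,0,0,0],[0,0,0,0],[0,0,0,0],[0,0,0,0]]'
```

```text
clock: 2.52
position: [537.7, -177.1, 92.3]
tool_rot: [[0.999, -0.032, -0.0], [-0.032, -0.999, 0.0], [-0.0, -0.0, -1.0]]
contact_force: [1.2, 0.0, 0.2]
grip_width: 85.1
clock: 2.93
position: [539.2, -177.1, 95.5]
tool_rot: [[0.999, -0.035, 0.003], [-0.035, -0.999, -0.001], [0.003, 0.0, -1.0]]
contact_force: [-7.5, 3.0, 19.8]
grip_width: 27.6
clock: 3.27
position: [539.0, -177.1, 95.5]
tool_rot: [[0.999, -0.035, 0.002], [-0.035, -0.999, -0.001], [0.002, 0.001, -1.0]]
contact_force: [-3.7, 3.0, 14.2]
grip_width: 27.5
```

```bash
python3 - <<'E'
from h import *
a=snap('scene');b=snap('top')
f=200/np.tan(np.radians(float(a['vertical_fov'])/2))
A=cv2.resize(a['img'][180:340,160:320],(480,480),interpolation=cv2.INTER_CUBIC)
cv2.imwrite('pics/g1.png',A[...,::-1])
s=bot.read_state();print(s['position'],s['grip_width'],s['contact_force'])
E
```

```text
[ 539.00488603 -177.03834554   95.50233335] 27.767457110144875 [-4.22257563  3.5906656  15.52493965]
```

View pics/g1.png

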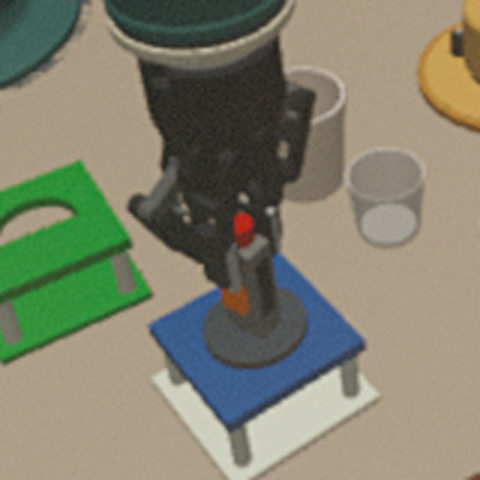

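```bash
python3 -m creep '[[0,0,-0.2,0],[0,0,-0.2,0],[0,0,-0.4,0],[0,0,-0.5,0],[0,0,0,0]]' 
python3 -m creep '[[0,0,-2,0],[0,0,-2,0],[0,0,-2,0],[0,0,-2,0],[0,0,0,0]]' 
python3 -m creep '[[0,0,0,0],[0,0,0,0]]'
python3 - <<'E'
from h import *
a=snap('scene');b=snap('top')
A=cv2.resize(a['img'][160:340,160:340],(400,400),interpolation=cv2.INTER_CUBIC)
B=cv2.resize(b['img'][120:240,360:480],(400,400),interpolation=cv2.INTER_CUBIC)
cv2.imwrite('pics/g2.png',np.hstack([A,B])[...,::-1])
E
```

```text
clock: 3.78
position: [538.5, -177.3, 107.6]
tool_rot: [[0.999, -0.035, 0.001], [-0.035, -0.999, -0.0], [0.001, 0.0, -1.0]]
contact_force: [0.7, 0.2, -3.2]
grip_width: 27.1
clock: 4.2
position: [539.6, -177.5, 190.2]
tool_rot: [[0.999, -0.035, 0.005], [-0.035, -0.999, -0.002], [0.005, 0.001, -1.0]]
contact_force: [0.1, -0.4, -2.6]
grip_width: 27.3
clock: 4.37
position: [537.5, -177.1, 185.5]
tool_rot: [[0.999, -0.035, -0.001], [-0.035, -0.999, 0.0], [-0.001, -0.0, -1.0]]
contact_force: [0.2, 0.0, -3.5]
grip_width: 27.4
```

View pics/g2.png

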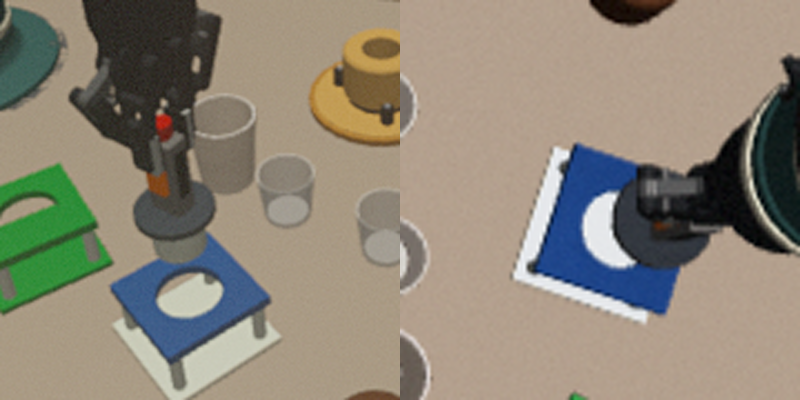

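```bash
cat >> h.py <<'E'
def cloud(s):
    f=200/np.tan(np.radians(float(s['vertical_fov'])/2)); E=np.array(s['extrinsics'])
    v,u=np.mgrid[:400,:640]; d=s['depth']
    c=np.stack([(u-s['cx'])/f*d,(v-s['cy'])/f*d,d],-1); return c@E[:3,:3].T+E[:3,3]
E
python3 - <<'E'
from h import *
np.set_printoptions(precision=1,suppress=True)
for n in('scene','top'):
    s=load(n);P=cloud(s);s0=s
    ctr=np.array([538,-177])
    m=(np.hypot(P[...,0]-ctr[0],P[...,1]-ctr[1])<50)&(s['depth']>0)
    h,e=np.histogram(P[m][:,2],bins=np.arange(50,260,3)); print(n,[(int(x),int(c)) for x,c in zip(e,h) if c>15])
    # tops: points between 140 and 175 -> plane + circle
    q=P[m&(P[...,2]>148)&(P[...,2]<170)]; print(len(q),q.min(0),q.max(0))
    if len(q)>30:
        A=np.c_[q[:,:2]-ctr,np.ones(len(q))]; c=np.linalg.lstsq(A,q[:,2],rcond=None)[0]; print('plane',c.round(3))
    q=P[m&(P[...,2]>55)&(P[...,2]<65)]; print('plate',q.min(0),q.max(0),q.mean(0))
print('hole scene',px(load('scene'),160+190/400*180-.4,160+295/400*180-.4,60),'disc',px(load('scene'),160+175/400*180-.4,160+208/400*180-.4,161))
E
```

```text
scene [(50, 16), (53, 32), (56, 43), (59, 568), (62, 478), (116, 32), (119, 24), (122, 28), (125, 27), (128, 30), (131, 30), (134, 26), (137, 21), (152, 34), (155, 57), (158, 435), (161, 59), (164, 23), (167, 28), (170, 27), (173, 23), (176, 21), (182, 16), (185, 29), (188, 29), (191, 21), (194, 22), (197, 30), (200, 27), (203, 22), (209, 17), (212, 26), (215, 36), (218, 45), (221, 42), (224, 35), (227, 59), (230, 69), (233, 43), (236, 45), (239, 47), (242, 47), (245, 74), (248, 20), (251, 35), (254, 50)]
636 [ 505.1 -208.2  152.1] [ 570.6 -143.1  169.8]
plane [ -0.    0.  160.3]
plate [ 488.4 -226.5   55.1] [ 587.3 -127.6   65. ] [ 540.  -181.2   61.7]
top [(56, 141), (59, 368), (62, 80), (155, 188), (158, 119), (227, 20)]
337 [ 503.7 -206.1  150.4] [ 567.8 -144.7  169. ]
plane [  0.   -0.  157.9]
plate [ 489.4 -215.    55.1] [ 586.1 -127.2   64.7] [ 533.8 -160.6   60.2]
hole scene [ 541.8 -179.6   60. ] disc [ 540.8 -178.6  161. ]
```

```bash
python3 - <<'E'
from h import *
np.set_printoptions(precision=1,suppress=True)
for n in('scene','top'):
    s=load(n);P=cloud(s)
    for z0,c0 in((78,(514,200)),(160 if n=='scene' else 158,(538,-177))):
        m=(abs(P[...,2]-z0-(1 if n=='scene' and z0==78 else 0))<4)&(np.hypot(P[...,0]-c0[0],P[...,1]-c0[1])<60)&(s['depth']>0)
        vs,us=np.nonzero(m); Q=np.array([px(s,u,v,z0) for u,v in zip(us,vs)])[:,:2].astype(np.float32)
        c,r=cv2.minEnclosingCircle(Q); print(n,z0,'z',np.median(P[m][:,2]),len(Q),np.array(c),r)
        if z0==78:
            d=np.linalg.norm(Q-c,axis=1); inn=Q[d<r*.75]
            # inner edge per angle
            a=np.degrees(np.arctan2(*(Q-c).T[::-1])); pts=[]
            for k in range(-180,180,12):
                w=(a>=k)&(a<k+12)
                if w.any(): pts.append(Q[w][d[w].argmin()])
            pts=np.array(pts);A=np.c_[2*pts,np.ones(len(pts))];x=np.linalg.lstsq(A,(pts**2).sum(1),rcond=None)[0]
            print(' bore',x[:2],np.sqrt(x[2]+x[:2]@x[:2]))
    # rest: foot and plate
    m=(abs(P[...,2]-61)<3)&(np.hypot(P[...,0]-538,P[...,1]+177)<80); vs,us=np.nonzero(m)
    Q=np.array([px(s,u,v,60) for u,v in zip(us,vs)])[:,:2].astype(np.float32); print('plate',cv2.minAreaRect(Q))
E
```

```text
scene 78 z 79.81204631777052 455 [517.7 203.7] 46.709842681884766
 bore [517.  205.4] 22.07968781790395
scene 160 z 159.69040552017682 540 [ 539.4 -177.3] 34.21859359741211
plate ((539.738037109375, -176.43701171875), (101.63519287109375, 104.68162536621094), 69.60607147216797)
top 78 z 77.97046476893127 799 [514.9 201.8] 44.61811065673828
 bore [514.6 202.1] 23.376896105360146
top 158 z 157.60254039836377 319 [ 536.5 -176.5] 33.054771423339844
plate ((538.89404296875, -178.8559112548828), (100.50111389160156, 99.69972229003906), 70.2845458984375)
```

```bash
python3 -m creep '[[-0.1,-1.0,0,0],[-0.18,-1.8,0,0],[-0.2,-2.2,0,0],[-0.2,-2.2,0,0],[-0.2,-2.2,0,0]]' >/dev/null
python3 -m creep '[[-0.2,-2.2,0,0],[-0.2,-2.2,0,0],[-0.2,-2.2,0,0],[-0.2,-2.2,0,0],[-0.2,-2.2,0,0]]'
python3 -m creep '[[-0.2,-2.2,0,0],[-0.2,-2.2,0,0],[-0.2,-2.2,0,0],[-0.2,-2.2,0,0],[-0.2,-2.2,0,0]]' >/dev/null
python3 -m creep '[[-0.2,-2.2,0,0],[-0.25,-2.0,0,0],[-0.2,-1.5,0,0],[-0.1,-0.8,0,0],[0,0,0,0]]'
python3 -m creep '[[0,0,0.8,0],[0,0,0.8,0],[0,0,0.6,0],[0,0,0,0],[0,0,0,0]]'
```

```text
clock: 5.3
position: [525.7, 29.2, 186.0]
tool_rot: [[0.999, -0.035, -0.001], [-0.035, -0.999, 0.0], [-0.001, -0.0, -1.0]]
contact_force: [-0.0, 0.0, -2.2]
grip_width: 27.3
clock: 6.13
position: [514.1, 205.0, 186.1]
tool_rot: [[0.999, -0.032, -0.001], [-0.032, -0.999, 0.001], [-0.001, -0.001, -1.0]]
contact_force: [0.1, -0.2, -2.5]
grip_width: 27.0
clock: 6.55
position: [514.9, 202.3, 163.9]
tool_rot: [[0.999, -0.036, -0.001], [-0.036, -0.999, -0.0], [-0.001, 0.0, -1.0]]
contact_force: [-0.4, 0.2, -2.9]
grip_width: 27.2
```

```bash
python3 - <<'E'
from h import *
np.set_printoptions(precision=1,suppress=True)
for n in('scene','top'):
    s=snap(n);P=cloud(s);c0=(515,203)
    m=(np.hypot(P[...,0]-c0[0],P[...,1]-c0[1])<60)&(s['depth']>0)
    for z0,zz in((78,78 if n=='top' else 79.5),(136,136 if n=='top' else 138)):
        k=m&(abs(P[...,2]-zz)<4);vs,us=np.nonzero(k); 
        if len(us)<20: print(n,z0,len(us)); continue
        Q=np.array([px(s,u,v,z0) for u,v in zip(us,vs)])[:,:2].astype(np.float32)
        c,r=cv2.minEnclosingCircle(Q); print(n,z0,np.median(P[k][:,2]),len(Q),np.array(c),r,Q.min(0),Q.max(0))
    if n=='scene': save(s['img'],'h1.png',(270,110,390,230),5)
print(bot.read_state()['position'])
E
```

```text
scene 78 79.82180516776083 362 [517.6 202.9] 46.338661193847656 [472.5 157.2] [562.7 249.2]
scene 136 138.19564382147126 224 [514.3 203.5] 35.07303237915039 [482.6 170.3] [548.3 237.4]
top 78 0
top 136 0
[515.2 202.7 164.6]
```

View pics/h1.png

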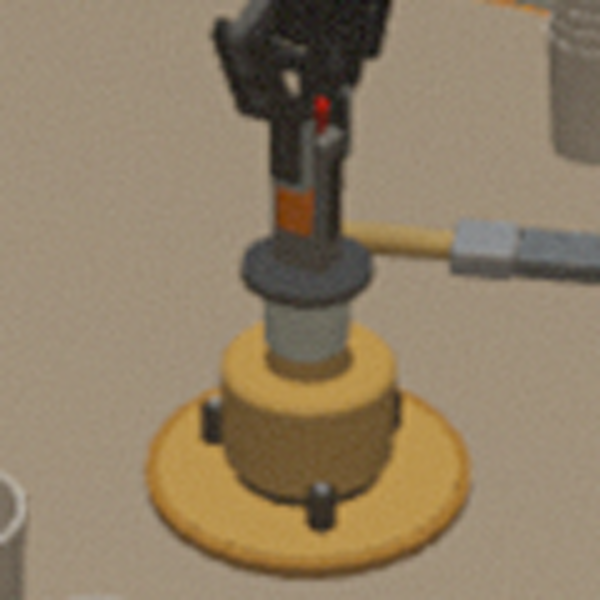

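The nose hangs just above the bore (nose at 307,355 in the crop, bore centre at about 309,365). It needs about +1 mm in x. I descend in small steps and watch the force.

```bash
python3 -m creep '[[0.12,0.02,0.2,0],[0,0,0.3,0],[0,0,0.2,0],[0,0,0.1,0],[0,0,0,0]]'
python3 -m creep '[[0,0,0.1,0],[0,0,0.1,0],[0,0,0.1,0],[0,0,0,0]]'
python3 -m creep '[[0,0,0.1,0],[0,0,0.1,0],[0,0,0.1,0],[0,0,0,0]]'
```

```text
clock: 7.07
position: [516.1, 202.7, 156.2]
tool_rot: [[0.999, -0.035, -0.001], [-0.035, -0.999, -0.0], [-0.001, 0.0, -1.0]]
contact_force: [-0.7, 0.4, -3.8]
grip_width: 27.1
clock: 7.4
position: [516.2, 202.7, 153.3]
tool_rot: [[0.999, -0.035, -0.0], [-0.035, -0.999, 0.0], [-0.0, 0.0, -1.0]]
contact_force: [-0.2, 0.2, -3.6]
grip_width: 27.4
clock: 7.73
position: [516.2, 202.7, 150.3]
tool_rot: [[0.999, -0.035, -0.0], [-0.035, -0.999, -0.0], [-0.0, 0.0, -1.0]]
contact_force: [-0.3, -0.3, -2.6]
grip_width: 27.4
```

```bash

python3 -m creep '[[0,0,0.1,0],[0,0,0.1,0],[0,0,0,0]]'
python3 -m creep '[[0,0,0.1,0],[0,0,0.1,0],[0,0,0,0]]'
```

```text
clock: 7.98
position: [516.2, 202.7, 148.3]
tool_rot: [[0.999, -0.035, -0.0], [-0.035, -0.999, 0.0], [-0.0, -0.0, -1.0]]
contact_force: [0.8, -1.3, -3.3]
grip_width: 27.3
clock: 8.23
position: [516.2, 202.7, 146.3]
tool_rot: [[0.999, -0.035, -0.0], [-0.035, -0.999, 0.0], [-0.0, -0.0, -1.0]]
contact_force: [-0.5, 0.6, -3.0]
grip_width: 27.1
```

```bash

python3 -m creep '[[0,0,0.15,0],[0,0,0.15,0],[0,0,0.15,0],[0,0,0,0]]' | grep -E 'pos|force'
python3 -m creep '[[0,0,0.15,0],[0,0,0.15,0],[0,0,0.15,0],[0,0,0,0]]'| grep -E 'pos|force'
python3 -m creep '[[0,0,0.15,0],[0,0,0.15,0],[0,0,0.15,0],[0,0,0,0]]'| grep -E 'pos|force'
```

```text
position: [516.1, 202.7, 141.6]
contact_force: [0.1, -0.1, -2.4]
position: [516.1, 202.6, 137.1]
contact_force: [0.1, -0.1, -3.0]
position: [516.1, 202.7, 132.7]
contact_force: [-0.9, -0.3, -4.1]
```

Inside and free. I continue down to the shoulder.

```bash

python3 -m creep '[[0,0,0.2,0],[0,0,0.2,0],[0,0,0.2,0],[0,0,0.2,0],[0,0,0,0]]' | grep -E 'pos|force'
python3 -m creep '[[0,0,0.2,0],[0,0,0.2,0],[0,0,0.2,0],[0,0,0,0]]'| grep -E 'pos|force'
python3 -m creep '[[0,0,0.1,0],[0,0,0.1,0],[0,0,0,0]]'| grep -E 'pos|force'
```

```text
position: [516.0, 202.6, 124.5]
contact_force: [-1.0, 0.4, -2.9]
position: [516.1, 202.6, 118.5]
contact_force: [1.4, 0.3, -3.8]
position: [516.2, 202.7, 116.8]
contact_force: [0.6, -0.1, -3.7]
```

```bash

python3 -m creep '[[0,0,0.1,0],[0,0,0.1,0],[0,0,0,0]]' | grep -E 'pos|force'
python3 -m creep '[[0,0,0.1,0],[0,0,0,0]]'| grep -E 'pos|force'
python3 -m creep '[[0,0,0.1,0],[0,0,0,0]]'| grep -E 'pos|force'
```

```text
position: [516.2, 202.7, 114.8]
contact_force: [0.5, -0.9, -3.7]
position: [516.2, 202.7, 113.8]
contact_force: [-0.3, 0.1, -2.9]
position: [516.3, 202.8, 113.1]
contact_force: [-1.6, 0.2, 2.7]
```

```bash

python3 -m creep '[[0,0,0.1,0],[0,0,0,0],[0,0,0,0]]'| grep -E 'pos|force'
python3 -m creep '[[0,0,0.05,0],[0,0,0,0],[0,0,0,0]]'| grep -E 'pos|force'
```

```text
position: [516.3, 202.9, 112.5]
contact_force: [-5.8, -1.2, 8.3]
position: [516.4, 202.9, 112.1]
contact_force: [-5.1, -2.6, 11.1]
```

```bash

python3 -m creep '[[0,0,0,0],[0,0,0,0],[0,0,0,0],[0,0,0,0],[0,0,0,0]]' 7 | grep -E 'pos|force|wid'
python3 -m creep '[[0,0,0,0],[0,0,0,0],[0,0,0,0]]'| grep -E 'pos|force|wid'
python3 - <<'E'
from h import *
s=snap('scene');save(s['img'],'h2.png',(270,110,390,230),5)
E
```

```text
position: [516.3, 202.7, 111.5]
contact_force: [-0.5, 0.2, 0.2]
grip_width: 69.9
position: [516.2, 202.7, 111.5]
contact_force: [-0.7, 0.3, -0.9]
grip_width: 69.9
```

View pics/h2.png

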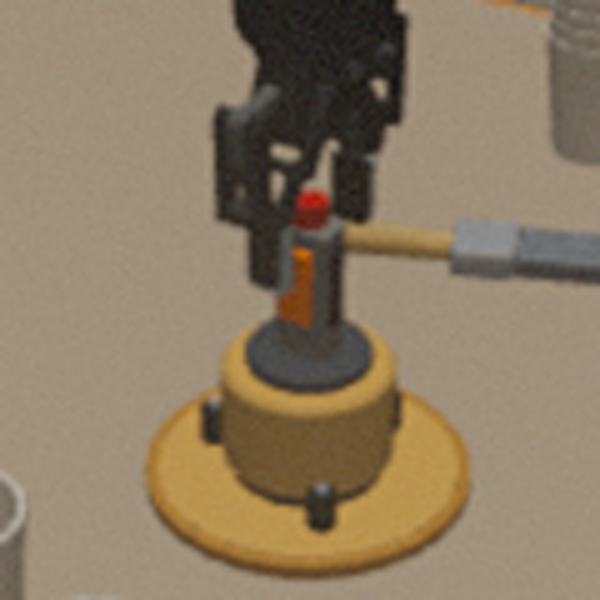

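```bash

python3 -m creep '[[0,0,-1,0],[0,0,-2,0],[0,0,-2.5,0],[0,0,-2.5,0],[0,0,-1.5,0]]'  | grep -E 'pos|force|wid'
python3 -m creep '[[0,0,-0.5,0],[0,0,0,0],[0,0,0,0],[0,0,0,0],[0,0,0,0]]' 0 40| grep -E 'pos|force|wid'
python3 -m creep '[[0,0,0,0],[0,0,0,0],[0,0,0,0]]' | grep -E 'pos|force|wid'
python3 -m creep '[[0,0,1,0],[0,0,1,0],[0,0,0.7,0],[0,0,0,0],[0,0,0,0]]' | grep -E 'pos|force|wid'
```

```text
position: [516.8, 203.2, 209.8]
contact_force: [0.5, 0.9, 0.3]
grip_width: 69.9
position: [515.8, 202.5, 210.5]
contact_force: [-0.6, 0.5, -0.6]
grip_width: 9.3
position: [516.1, 202.7, 211.2]
contact_force: [0.0, -0.5, -0.1]
grip_width: 0.0
position: [515.9, 202.6, 183.8]
contact_force: [0.6, -0.7, 0.2]
grip_width: 0.0
```

```bash

python3 -m creep '[[0,0,0.4,0],[0,0,0.3,0],[0,0,0.2,0],[0,0,0,0]]' | grep -E 'pos|force'
python3 -m creep '[[0,0,0.1,0],[0,0,0.1,0],[0,0,0,0]]' | grep -E 'pos|force'
python3 -m creep '[[0,0,0.1,0],[0,0,0,0]]' | grep -E 'pos|force'
```

```text
position: [516.1, 202.6, 175.1]
contact_force: [-0.1, 0.7, -0.1]
position: [516.2, 202.7, 173.4]
contact_force: [0.3, -0.4, 0.3]
position: [516.2, 202.7, 172.4]
contact_force: [-1.1, -0.2, -0.4]
```

```bash

python3 -m creep '[[0,0,0.1,0],[0,0,0,0]]' | grep -E 'pos|force'
python3 -m creep '[[0,0,0.1,0],[0,0,0,0]]' | grep -E 'pos|force'
python3 -m creep '[[0,0,0.1,0],[0,0,0,0]]' | grep -E 'pos|force'
```

```text
position: [516.2, 202.7, 171.4]
contact_force: [0.7, 0.1, -0.1]
position: [516.2, 202.7, 170.4]
contact_force: [-0.2, 0.6, 0.8]
position: [516.2, 202.7, 169.3]
contact_force: [-0.3, 0.8, -0.2]
```

```bash

python3 -m creep '[[0,0,0.1,0],[0,0,0,0]]' | grep -E 'pos|force'
python3 -m creep '[[0,0,0.1,0],[0,0,0,0]]' | grep -E 'pos|force'
python3 -m creep '[[0,0,0.1,0],[0,0,0,0]]' | grep -E 'pos|force'
```

```text
position: [516.2, 202.7, 168.3]
contact_force: [0.4, -0.5, -0.5]
position: [516.2, 202.7, 167.3]
contact_force: [-0.2, -0.5, 0.6]
position: [516.2, 202.7, 166.3]
contact_force: [-0.4, 0.4, 0.0]
```

```bash
python3 - <<'E'
from h import *
s=snap('scene');save(s['img'],'h3.png',(285,110,365,210),6)
print(bot.read_state()['position'],[proj(s,(515.5,203,z)) for z in(172,166)])
E
```

```text
[516.21360719 202.69049548 166.3913466 ] [(np.float64(331.18072921924977), np.float64(149.78423403484848)), (np.float64(331.16326931163223), np.float64(151.9600918447845))]
```

View pics/h3.png

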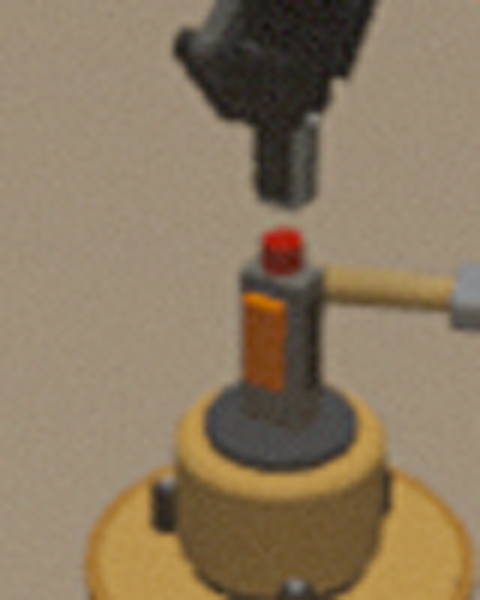

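```bash
python3 - <<'E'
from h import *
s=load('scene')
for x,y in((270,190),(300,190),(283,200),(283,240),(283,255),(300,150)): print(x,y,px(s,285+x/6-.4,110+y/6-.4).round(1))
b=snap('top'); P=cloud(b); m=(np.hypot(P[...,0]-515,P[...,1]-203)<50)&(P[...,2]>140)&(P[...,2]<180); print(m.sum(), P[m].mean(0) if m.any() else '')
E
```

```text
270 190 [516.4 193.3 199.9]
300 190 [527.6 197.2 201.1]
283 200 [523.6 190.9 198.6]
283 240 [516.7 203.7 172.5]
283 255 [519.9 198.  169.4]
300 150 [527.9 196.3 218.9]
0
```

```bash

python3 -m creep '[[0,0,0.15,0],[0,0,0.15,0],[0,0,0.15,0],[0,0,0.15,0],[0,0,0,0]]' | grep -E 'pos|force'
python3 -m creep '[[0,0,0.1,0],[0,0,0.1,0],[0,0,0,0]]' | grep -E 'pos|force'
python3 -m creep '[[0,0,0.1,0],[0,0,0.1,0],[0,0,0,0]]' | grep -E 'pos|force'
python3 -m creep '[[0,0,0.1,0],[0,0,0.1,0],[0,0,0,0]]' | grep -E 'pos|force'
```

```text
position: [516.1, 202.6, 160.1]
contact_force: [0.3, -0.5, 0.2]
position: [516.2, 202.7, 158.3]
contact_force: [0.1, 1.1, -1.2]
position: [516.2, 202.7, 156.3]
contact_force: [0.3, 0.2, -0.6]
position: [516.2, 202.7, 154.3]
contact_force: [-0.9, -0.0, 0.8]
```

```bash

python3 -m creep '[[0,0,0.1,0],[0,0,0.1,0],[0,0,0,0]]' | grep -E 'pos|force'
python3 -m creep '[[0,0,0.1,0],[0,0,0.05,0],[0,0,0,0]]' | grep -E 'pos|force'
```

```text
position: [516.2, 202.7, 152.3]
contact_force: [-0.1, 0.0, -0.7]
position: [516.2, 202.7, 150.9]
contact_force: [0.1, -0.1, -0.4]
```

```bash
python3 -m creep '[[0,0,0.1,0],[0,0,0,0]]' | grep -E 'pos|force'
python3 -m creep '[[0,0,0.1,0],[0,0,0,0]]' | grep -E 'pos|force'
```

```text
position: [516.3, 202.7, 150.0]
contact_force: [-0.2, 0.2, 1.9]
position: [516.4, 202.8, 149.2]
contact_force: [-0.9, -1.1, 7.0]
```

```bash
python3 -m creep '[[0,0,0.1,0],[0,0,0,0]]' | grep -E 'pos|force'
python3 -m creep '[[0,0,0.1,0],[0,0,0,0]]' | grep -E 'pos|force'
python3 -m creep '[[0,0,0.1,0],[0,0,0,0]]' | grep -E 'pos|force'
```

```text
position: [516.4, 202.8, 148.2]
contact_force: [-0.6, -0.4, 5.9]
position: [516.5, 202.8, 147.3]
contact_force: [-1.2, 0.3, 7.1]
position: [516.5, 202.8, 146.4]
contact_force: [-1.7, -1.3, 8.1]
```

```bash
python3 -m creep '[[0,0,0.1,0],[0,0,0,0]]' | grep -E 'pos|force'
python3 -m creep '[[0,0,0.1,0],[0,0,0,0]]' | grep -E 'pos|force'
python3 -m creep '[[0,0,0.07,0],[0,0,0,0]]' | grep -E 'pos|force'
```

```text
position: [516.5, 202.8, 145.4]
contact_force: [-1.6, -0.3, 10.3]
position: [516.5, 202.8, 144.5]
contact_force: [-1.7, -1.2, 10.4]
position: [516.6, 202.9, 143.9]
contact_force: [-2.5, -1.3, 10.7]
```

```bash
python3 -m creep '[[0,0,0.1,0],[0,0,0,0]]' | grep -E 'pos|force'
python3 -m creep '[[0,0,0.1,0],[0,0,0,0]]' | grep -E 'pos|force'

```

```text
position: [516.6, 202.9, 143.1]
contact_force: [-2.4, -1.1, 16.0]
position: [516.8, 203.0, 142.4]
contact_force: [-5.6, -2.9, 21.7]
```

```bash
python3 -m creep '[[0,0,-0.3,0],[0,0,-0.6,0],[0,0,-1.2,0],[0,0,-1.5,0],[0,0,-1.5,0]]' | grep -E 'pos|force'
python3 -m creep '[[0,0,0,0.12],[0,0,0,0.12],[0,0,0,0.12],[0,0,0,0.12],[0,0,0,0.12]]' 7.5 30
python3 - <<'E'
from h import *
print(bot.read_state()['joint_positions'].round(1))
s=snap('scene');save(s['img'],'h4.png',(285,110,365,210),6)
for x,y in((270,190),(300,190),(283,200),(283,240),(283,255)): print(px(s,285+x/6-.4,110+y/6-.4).round(1))
E
```

```text
position: [516.1, 202.7, 193.5]
contact_force: [-0.5, 0.4, 0.7]
clock: 19.55
position: [516.3, 202.8, 193.1]
tool_rot: [[0.801, -0.598, 0.0], [-0.598, -0.801, 0.0], [0.0, -0.001, -1.0]]
contact_force: [-0.3, 1.1, -0.0]
grip_width: 60.6
[  -9.2   18.7  -18.8  103.1    6.9   59.3 -157.3]
[338.6 513.3   0.7]
[353.8 520.3   1.4]
[ 3.495e+02  5.086e+02 -4.000e-01]
[372.1 467.8   0.8]
[518.6 200.4 167.8]
```

View pics/h4.png

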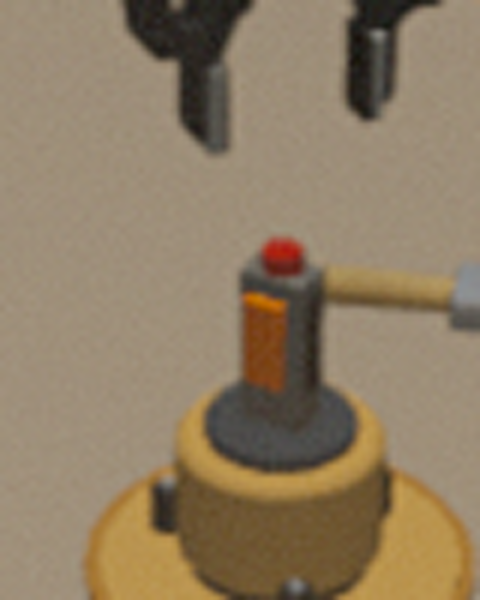

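The red button now stands visibly lower, so it is down. Joint 7 is near its limit in this turning direction, so I turn the other way.

```bash
python3 -m creep '[[0,0,0,-0.12],[0,0,0,-0.12],[0,0,0,-0.12],[0,0,0,-0.12],[0,0,0,-0.12]]' >/dev/null
python3 -m creep '[[0,0,0,-0.12],[0,0,0,-0.12],[0,0,0,-0.12],[0,0,0,-0.12],[0,0,0,-0.12]]' >/dev/null
python3 -m creep '[[0,0,0,-0.12],[0,0,0,-0.12],[0,0,0,-0.12],[0,0,0,-0.12],[0,0,0,-0.12]]' >/dev/null
python3 -m creep '[[0,0,0,-0.12],[0,0,0,-0.12],[0,0,0,-0.12],[0,0,0,-0.01],[0,0,0,0]]'
python3 - <<'E'
from h import *
np.set_printoptions(precision=1,suppress=True)
print(bot.read_state()['joint_positions'])
for n in('scene','top'):
    s=snap(n);P=cloud(s);b=1.5 if n=='scene' else 0
    hsv=cv2.cvtColor(s['img'],cv2.COLOR_RGB2HSV)
    m=(np.hypot(P[...,0]-515,P[...,1]-203)<40)&(s['depth']>0)
    k=m&(abs(P[...,2]-86-b)<2.5);vs,us=np.nonzero(k)
    if len(us)>20: print(n,'disc',cv2.minEnclosingCircle(P[k][:,:2].astype(np.float32)),P[k].min(0),P[k].max(0))
    k=m&(P[...,2]>115)&(P[...,2]<145)&(cv2.inRange(hsv,(8,140,100),(20,255,255))>0);q=P[k]
    if len(q)>5: A=np.c_[q[:,0],np.ones(len(q))];print('key',len(q),np.linalg.lstsq(A,q[:,1],rcond=None)[0],q.min(0),q.max(0))
E
```

```text
clock: 21.27
position: [516.4, 202.6, 192.6]
tool_rot: [[0.037, 0.999, 0.0], [0.999, -0.037, 0.0], [0.0, 0.0, -1.0]]
contact_force: [-0.5, -0.0, -0.2]
grip_width: 75.1
[  8.9  22.7 -41.9 102.6  17.1  61.3 -41.3]
scene disc ((517.8120727539062, 204.20477294921875), 33.68759536743164) [485.5 171.5  85.1] [550.  236.8  89.9]
key 67 [ -0.  209.5] [508.2 184.8 115.2] [525.9 192.4 144.8]
```

```bash
python3 -m creep '[[0,0,2.2,0],[0,0,2.2,0],[0,0,2,0],[0,0,1.4,0],[0,0,0.6,0]]' | grep -E 'pos|force'
python3 -m creep '[[0,0,0.4,0],[0,0,0,0],[0,0,0,0]]' | grep -E 'pos|force'
python3 -m creep '[[0,0,0,0],[0,0,0,0],[0,0,0,0],[0,0,0,0],[0,0,0,0]]' 2 30| grep -E 'pos|force|wid'
python3 -m creep '[[0,0,0,0],[0,0,0,0]]' | grep -E 'pos|force|wid'
```

```text
position: [515.5, 202.4, 106.6]
contact_force: [-0.3, 0.2, 0.6]
position: [516.6, 203.0, 105.0]
contact_force: [1.1, -0.2, 0.5]
position: [516.0, 202.8, 104.6]
contact_force: [-5.3, -0.3, 5.5]
grip_width: 29.4
position: [516.0, 202.8, 104.6]
contact_force: [-4.7, -0.9, 6.0]
grip_width: 29.6
```

```bash
python3 -m creep '[[0,-0.03,-0.1,0],[0,0,-0.1,0],[0,0,-0.2,0],[0,0,-0.2,0],[0,0,0,0]]' | grep -E 'pos|force|wid'
python3 -m creep '[[0,0,-0.4,0],[0,0,-0.4,0],[0,0,-0.4,0],[0,0,-0.4,0],[0,0,0,0]]' | grep -E 'pos|force|wid'
python3 -m creep '[[0,0,-0.6,0],[0,0,-0.6,0],[0,0,-0.6,0],[0,0,-0.6,0],[0,0,0,0]]' | grep -E 'pos|force|wid'
```

```text
position: [516.0, 202.7, 110.6]
contact_force: [-1.6, 0.2, -1.3]
grip_width: 29.1
position: [516.2, 202.8, 127.3]
contact_force: [-1.9, -0.5, 0.7]
grip_width: 29.5
position: [516.6, 203.0, 151.8]
contact_force: [0.5, -0.7, -3.8]
grip_width: 29.6
```

```bash
python3 -m creep '[[0,0,-0.8,0],[0,0,-0.8,0],[0,0,-0.8,0],[0,0,-0.7,0],[0,0,0,0]]' | grep -E 'pos|force|wid'
python3 -m creep '[[-1.0,0.1,0,0],[-1.8,0.2,0,0],[-2.2,0.2,0,0],[-2.2,0.2,0,0],[-2.2,0.2,0,0]]' >/dev/null
python3 -m creep '[[-2.2,0.2,0,0],[-2.2,0.2,0,0],[-2.2,0.2,0,0],[-2.2,0.2,0,0],[-2.2,0.2,0,0]]' | grep -E 'pos|force|wid'
python3 -m creep '[[-2.2,0.2,0,0],[-2.2,0.2,0,0],[-2.2,0.2,0,0],[-2.2,0.2,0,0],[-2.2,0.2,0,0]]' >/dev/null
python3 -m creep '[[-2.2,0.2,0,0],[-2.2,0.2,0,0],[-1.4,0.2,0,0],[-0.8,0.18,0,0],[0,0,0,0]]' >/dev/null
python3 -m creep '[[0,0,0.5,0],[0,0,0,0],[0,0,0,0]]'
python3 - <<'E'
from h import *
np.set_printoptions(precision=1,suppress=True)
for n in('scene','top'):
    s=snap(n);P=cloud(s);z0=156
    m=(abs(P[...,2]-z0)<6)&(np.hypot(P[...,0]-538,P[...,1]+178)<60)&(s['depth']>0)
    z=np.median(P[m][:,2]); m&=abs(P[...,2]-z)<3
    print(n,z,cv2.minEnclosingCircle(P[m][:,:2].astype(np.float32)),P[m].min(0),P[m].max(0))
s=load('scene');save(s['img'],'r1.png',(190,180,300,340),3.7)
E
```

```text
position: [516.6, 203.0, 183.0]
contact_force: [0.1, 0.9, -3.4]
grip_width: 29.5
position: [527.2, -3.6, 181.0]
contact_force: [1.0, 0.3, -3.2]
grip_width: 29.4
clock: 26.2
position: [539.0, -177.0, 175.9]
tool_rot: [[0.034, 0.999, -0.001], [0.999, -0.034, 0.001], [0.001, -0.001, -1.0]]
contact_force: [0.8, 0.0, -2.5]
grip_width: 29.3
scene 158.33551965198586 ((540.0986938476562, -175.6986846923828), 33.094947814941406) [ 507.5 -208.3  155.5] [ 573.  -143.5  161.2]
top 156.8435973509686 ((539.393798828125, -177.1824951171875), 32.88397979736328) [ 508.1 -196.2  154. ] [ 570.6 -144.4  159.8]
```

View pics/r1.png

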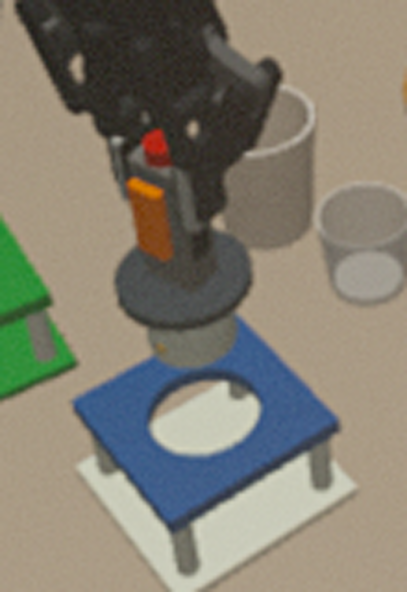

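```bash
python3 -m creep '[[-0.1,0,1,0],[0,0,1.2,0],[0,0,1,0],[0,0,0.5,0],[0,0,0,0]]' | grep -E 'pos|force'
python3 -m creep '[[0,0,0.6,0],[0,0,0.8,0],[0,0,0.8,0],[0,0,0.6,0],[0,0,0,0]]' | grep -E 'pos|force'
python3 -m creep '[[0,0,0.6,0],[0,0,0.6,0],[0,0,0.4,0],[0,0,0.2,0],[0,0,0,0]]' | grep -E 'pos|force'
```

```text
position: [538.1, -179.1, 137.4]
contact_force: [-0.9, -0.4, -3.0]
position: [538.3, -179.2, 109.7]
contact_force: [0.1, -0.2, -3.6]
position: [538.8, -179.3, 92.8]
contact_force: [-0.4, 0.8, -3.3]
```

```bash
python3 -m creep '[[0,0,0.2,0],[0,0,0.1,0],[0,0,0.1,0],[0,0,0,0]]' | grep -E 'pos|force'
python3 -m creep '[[0,0,0.1,0],[0,0,0,0]]' | grep -E 'pos|force'
python3 -m creep '[[0,0,0.05,0],[0,0,0,0]]' | grep -E 'pos|force'
```

```text
position: [539.0, -179.4, 89.2]
contact_force: [-0.6, -0.1, -3.6]
position: [539.0, -179.4, 88.2]
contact_force: [-0.0, 0.7, -3.5]
position: [539.0, -179.4, 87.7]
contact_force: [-0.2, -1.3, -3.4]
```

```bash
python3 -m creep '[[0,0,0.05,0],[0,0,0,0]]' | grep -E 'pos|force'
python3 -m creep '[[0,0,0.05,0],[0,0,0,0]]' | grep -E 'pos|force'
python3 -m creep '[[0,0,0.05,0],[0,0,0,0]]' | grep -E 'pos|force'
```

```text
position: [539.1, -179.3, 87.6]
contact_force: [-3.3, 0.8, 2.7]
position: [539.0, -179.4, 87.5]
contact_force: [-6.6, 0.9, 13.3]
position: [539.1, -179.4, 87.4]
contact_force: [-11.1, 1.8, 21.5]
```

```bash
python3 -m creep '[[0,0,-0.1,0],[0,0,0,0]]' | grep -E 'pos|force'
python3 -m creep '[[0,0,0,0],[0,0,0,0],[0,0,0,0],[0,0,0,0],[0,0,0,0]]' 7.5 | grep -E 'pos|force|wid'
python3 -m creep '[[0,0,-1,0],[0,0,-2,0],[0,0,-2.5,0],[0,0,-2.5,0],[0,0,-2.5,0]]' >/dev/null
python3 -m creep '[[0,0,-2,0],[0,0,-2,0],[0,0,-1,0],[0,0,0,0],[0,0,0,0]]' | grep -E 'pos|force|wid'
python3 - <<'E'
from h import *
np.set_printoptions(precision=1,suppress=True)
s=snap('scene');t=snap('top')
A=cv2.resize(s['img'][160:350,180:370],(400,400),interpolation=cv2.INTER_CUBIC)
B=cv2.resize(t['img'][100:280,300:480],(400,400),interpolation=cv2.INTER_CUBIC)
cv2.imwrite('pics/r2.png',np.hstack([A,B])[...,::-1])
for q in(s,t):
    P=cloud(q);m=(abs(P[...,2]-69)<3)&(np.hypot(P[...,0]-538,P[...,1]+178)<45)&(q['depth']>0)
    print(cv2.minEnclosingCircle(P[m][:,:2].astype(np.float32)),np.median(P[m][:,2]))
E
```

```text
position: [539.2, -179.4, 87.5]
contact_force: [-2.8, 0.0, 3.2]
position: [539.1, -179.3, 87.2]
contact_force: [0.7, 0.1, -0.1]
grip_width: 74.8
position: [539.0, -179.4, 242.3]
contact_force: [-0.3, 1.1, -1.4]
grip_width: 74.9
((540.3351440429688, -177.8221893310547), 32.8675537109375) 69.87308389643022
((539.0244750976562, -179.86282348632812), 32.994834899902344) 68.16380569650869
```

View pics/r2.png

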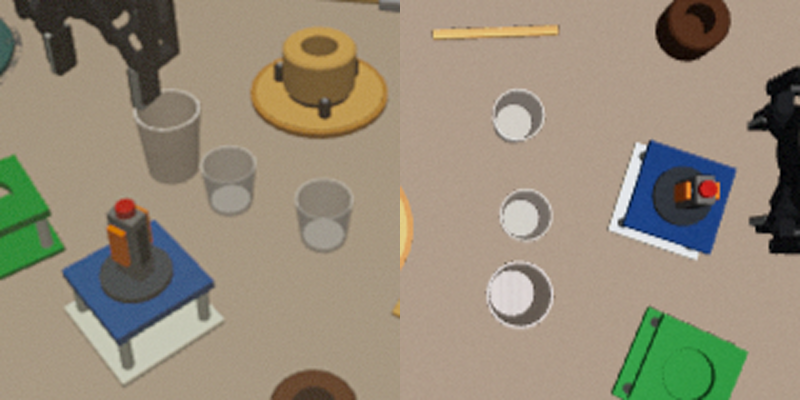

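The gauge stands upright in the blue rest with its disc flat on the plate, about 1 mm from the hole's centre. The button is down, the gripper is clear and the cups are where they were. I'm handing in.

```bash
python3 -c "
from plant import bot
print(bot.sign_off(), bot.read_state()['clock'])"
```

```text
the job is handed in; nothing more can be done
the job is handed in; nothing more can be done
```

I gauged the bore and handed the job in, with the gauge back in its blue rest, locked and released. The hand-in reports no verdict.

- **Seating:** I took the gauge by its keys and lowered it into the bamboo holder's bore; it went in without catching. I pressed the shoulder on with about 14 N and let go.
- **Locking:** I pressed the button until it bottomed, about 5 mm of travel. The peak was about 22 N on the tool, so roughly 25 N on the holder.
- **Return:** I turned the jaws 90°, gripped the plain sides at 30 N, drew the gauge straight up and set it in the rest. It met the plate with up to about 21 N, and I eased off before letting go.

**Last checks:** The last pictures show the gauge upright with its disc flat on the plate, about 1 to 1.5 mm from the hole's centre in both cameras. The button is down, the gripper is clear and the cups stand where they were. The clock read about 26 s before the last lowering, well under 72 s.

**Disagreements and gaps:**
- The shut fingertips sat about 22 mm higher than the reported tool point, so the button was met lower than planned and was found by feel.
- The two cameras differed by 2 to 3 mm.
- I could not measure the plunger width directly. I infer it from the side grip, which does not touch the keys, and from the locked button.

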